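Hang the cleat bin on the tool chest's side rail

ROBOT

A 6-joint arm with a two-finger parallel gripper is mounted at the origin on the work surface. World frame = base frame: x ahead of the robot, y to its left, z up, the work surface at z = 0. Lengths are in mm, angles in rad, forces in N, time in s.
With the tool pointing down it reaches from about 350 to 975 mm from the base axis. Payload 7.1 kg.
Tool frame: the origin (TCP) lies at the very end of the fingers, on their centre line; the grasp point (between the pads) lies 19 mm behind it (ctrl.grip_point_offset is the distance from the TCP to the grasp point, in mm); x points along the fingers, y is the direction in which the jaws open and shut, and the axes are right-handed (so a half turn about x gives the same grasp; the last joint's range is limited). The gripper opens to 88 mm and grips with 3 to 60 N. Pads are 20 mm wide; open, the fingers measure 115 mm over their backs; the gripper's body (75 mm by 178 mm) begins 61 mm behind the grasp point.
Start: joints at [-1.133, 0.423, 1.63, -0, 1.089, -0.019], TCP at [275.688, -560.893, 222.675] pointing down, gripper open.
Joint ranges: [-3, 3], [-0.9, 2.11], [0.09, 2.58], [-1.31, 4.45], [0.11, 2.69], [-2.54, 2.54]. Speed limits (rad/s): [2.39, 2.39, 3.01, 3.14, 3.14, 3.14].

INTERFACE

Orientations are given as a rotation vector (axis times angle).
In Python, from workcell import ctrl, vision, workorder gives the robot as it stands.
- The arm moves only by the shell command python3 -m crank 'ROWS'. ROWS is JSON, a list of rows, each a list of 3 entries, a list of its own where there are three numbers: the shift along the tool's x, y, z in m, then the turn, a rotation vector about the tool's x, y, z in rad, then the finger opening in m, from 0 to 0.0878. In form: [[[dx, dy, dz], [wx, wy, wz], jaw], ...]. A call has exactly 8 rows; each row shifts and turns the commanded pose from where the row before left it, along the tool's axes as they then stand; what a row does not reach is not made up. A row lasts 1/12 s, in which the tool goes at most 41.7 mm and 7.16 degrees, less where a joint would pass 70% of its speed; a pose out of reach is approached as far as the arm can. A call with a gripper value outside its range is refused whole. The fingers move at their own pace and stop on an object; the grip force is fixed at half the most. Time passes only in rows, so rows that do not move let the fingers close, or fill a call up. It gives the time, the measured TCP pose, the force and the opening at its end, in the units of the state.
- ctrl.get_obs(): the state, without advancing time (a new reading comes with each control period).
- vision.get_image(name): name is "side" or "top" or "wrist"; returns a dict with "img" (400x640x3 uint8, blue, green, red), "mtx" (3x3 intrinsics, pixels), "k1" (the pictures are not rectified: a ray, as slopes to the right and down, at radius r is drawn at 1 + k1 r^2 times it, then the intrinsics apply), "rvec" (rotation vector, rad) and "tvec" (3), from world to camera coordinates, as OpenCV has them; the wrist camera has in their place "hand_eye" (4x4, takes a point from camera to tool coordinates, whose origin is the TCP and whose axes are the tool frame's). Camera axes: x right, y down, z forward; pixel columns grow to the right and rows downward; lengths in mm; the calibration is good to about 2 mm. A picture is of the moment at which its call begins: read the wrist's pose just before it. There is no depth.
- workorder.close_job(): hands the job in, once; it reports no verdict.
The state is a dict: "t": time; "qpos": joint angles; "qvel": joint speeds; "joint_torque": joint torques, N m; "ee_pos": TCP position; "orientation": TCP orientation; "ft_force": force on the tool from outside, world axes, zero at the start; "moment": the same for the moment, N m; "width": finger opening in mm.
Only numpy, scipy, OpenCV 4.12 (cv2) and the standard library are available. Lean on these libraries where they do the work, as an engineer would, in place of code of your own. Each camera call takes 0.05 s, during which the arm holds its last target.

TASK

Hang the loose bin that has the bevelled strip on its back on the cleat rail on the side of the tool chest, about midway between the two bins already hanging there: lean its top well in towards the chest so that the strip hooks over the cleat while the foot is still swung out, then bring it upright and press it down gently until it is fully home, foot against the chest, with the spring tongue snapped out over the strip. Do not force it or slam it against the chest, and leave the other things on the bench where they are.

Things in the scene. Friction and masses are not known exactly. Their poses are not given: they have to be found in the camera images.
- bin_mid (a point): centre (half-way up) of the loose open steel bin to hang, upright on the bench at the start: 70 deep (x), 60 wide (y), 110 tall (z), 0.3 to 0.55 kg. -x is its low front (72 tall), +x its back (wall face at x = +35 mm). Grip it from above across the 60 mm width, on the rear part of the side walls (x -13 to +35 of here), which alone is full height
- bin_strip (a point): on the bin: front edge of the bevelled aluminium strip on its back, 60 long, standing 20 back; at x +35, z +17 mm from bin_mid, bin's axes. Section in x, z from here: flat top at z +6; vertical back face x = 20, z +6 to -13; underside a 45 degree bevel from 0, 0 down and back to the blunt strip_tip
- strip_tip (a point): on the bin: blunt lower tip of its bevelled strip, mid-width: at x +16.5, z -16.5 mm from bin_strip (x +51.5, z +0.5 from bin_mid); bin's axes
- bin_foot (a point): on the bin: middle of the back face of the square foot bar low on its back (10 high, 20 thick): at x +55, z -46 mm from bin_mid; bin's axes. It rests on the chest wall when the bin hangs home
- rail: grey backing plate, 330 by 105, on the upright side wall of the chest, carrying the aluminium cleat bar. Origin: on the wall surface, mid free place, at the cleat's nominal level; y out of the wall, z up, x along. The cleat bar with its tongue and hung bins is clamped in long slots and sits up to 13 mm above or below nominal: this is not measured, feel for it. All cleat heights here are nominal
- free_place (a point): where bin_mid comes when the bin hangs home on a nominal cleat: y 55, z -17 mm from the rail's origin, with the bin's back to the wall (its x axis along rail -y); bin_strip is then at y 20, z 0, strip_tip y 3.5, z -16.5, bin_foot y 0, z -63. The near sides of the two fixed bins hanging at the ends are 85 mm either way along x; their tops are at rail z +38, as the hung bin's will be
- catch (a joint): spring-steel lock tongue, 40 wide, on the cleat bar over the free place, hinged at its top (rail z +30); its lower end (z +9) stands 7 mm off the wall at 0 rad; 0.42 pushed right in. The strip pushes it in, and once the bin is fully home it snaps back over the strip's flat top, 3 mm clear. The bin's weight is not enough: press down with some 6 to 12 N more. 35 N on the cleat is an overload; being a wedge it feels 1.4 times the push
- plain_mid (a point): bystander: centre of a steel bin of the same size standing on the bench, without strip or foot bar
- hammer: bystander: hammer lying on the bench, about 300 long
- wrench: bystander: steel wrench lying on the bench
- screwdriver: bystander: black-handled screwdriver lying on the bench
- tape_roll: bystander: roll of black tape, 96 across, 20 high
- can: bystander: grey can, 66 across, 120 tall; origin under its base
- scraper: bystander: scraper with a dark wooden handle lying on the bench
- chest: red bench-top tool chest, 380 by 400, 265 tall. The cleat's section, nominal, from the rail's origin: a bevel in the plane z = y - 20 mm, sinking towards the wall from its upper edge at y 16, z -4; foremost part y 19; lowest z -39. Origin at bench level under the middle of the side wall that carries the rail; y points out of that wall, z up. Its top, 50 to 53 mm above the rail's origin, is clear
There are look-alikes about, which are no part of the job. What is shaped like the part that bears bin_mid but pink is not meant.

How it is judged (in metres and radians):
On the way:
1. the strip is in over the cleat and touching it or its tongue while the bin is still leaned with its top towards the chest, foot swung out (at least 11 mm off the wall) (y of strip_tip in the frame of rail below 0.0135 m and z of strip_tip in the frame of rail between -0.038 and 0.006 m and y of bin_foot in the frame of rail above 0.011 m and x of strip_tip in the frame of rail between -0.03 and 0.03 m and contact force between bin and rail above 1 N), for 0.1 s.
At the end, for the whole second after the job is handed in: The bin hangs at rest, let go, fully home: the tongue is sprung back out over the strip (under 0.06 rad) with the strip below it and its tip within 7 mm of the wall, the foot within 5 mm of the wall, upright within 4 degrees, within 20 mm of the middle of the free place (value of joint catch below 0.06 rad and y of strip_tip in the frame of rail below 0.007 m and z of strip_tip in the frame of rail between -0.0325 and 0.001 m and y of bin_foot in the frame of rail below 0.005 m and x of strip_tip in the frame of rail between -0.02 and 0.02 m and angle between bin_mid's own z axis and vertical below 0.07 rad and linear speed of bin below 0.01 m/s); the robot touches nothing.
It fails at once if the bin is forced or slammed against the chest or its rail (more than 35 N) (contact force between bin and rail above 35 N or contact force between bin and chest above 35 N).
It fails at once if the hand or arm pushes hard on the chest, the rail or the bins hanging there (more than 25 N) (contact force between any of the arm, the fingers and rail above 25 N or contact force between any of the arm, the fingers and chest above 25 N).
It fails at once if another thing on the bench is shifted by more than 20 mm (distance of any of plain_mid, hammer, wrench, screwdriver, tape_roll, can, scraper from where it was at the start of the episode above 0.02 m).
It also fails if it takes over 64 s, if anything falls off the work surface, if the arm or the gripper's body presses on something with over 40 N, if the wrist force passes 120 N, or if a joint passes its speed limit or range.

## Working session

There is one attempt and no reset: what is moved stays moved. The work goes in short steps, Python scripts to look and compute and a shell command to move; the robot and the scene stay as the last step left them, time stands still between calls to the robot, and variables do not carry over. Pictures are saved under pics/ and viewed, and the job is handed in when it is done.

```bash
ls; mkdir -p pics; python3 - <<'E'
from workcell import ctrl, vision
import cv2
print(ctrl.get_obs())
for n in ["side","top","wrist"]:
    d=vision.get_image(n); cv2.imwrite(f"pics/{n}0.png",d["img"])
    print(n,{k:v for k,v in d.items() if k!="img"})
E
```

```text
pics
{'t': 0.0, 'qpos': array([-1.13301832e+00,  4.23842561e-01,  1.63069026e+00, -9.38578329e-06,
        1.08858213e+00, -1.90266917e-02]), 'qvel': array([-0.00059128,  0.0010708 ,  0.00066784,  0.00018795, -0.00043757,
       -0.00044169]), 'joint_torque': array([-1.48023231e-03, -5.44629729e+01, -2.73663390e+01,  6.43768511e-02,
        2.28561735e-02, -9.52545997e-05]), 'ee_pos': array([ 275.44739614, -560.41145309,  221.9005151 ]), 'orientation': array([ 1.96787953,  0.45903427, -1.96853532]), 'ft_force': array([ 0.00699337,  0.34096949, -0.03104261]), 'moment': array([ 0.00078669, -0.02931264,  0.03505282]), 'width': 87.76652749301931}
side {'mtx': array([[420.53874949,   0.        , 324.72752537],
       [  0.        , 420.53874949, 198.38559188],
       [  0.        ,   0.        ,   1.        ]]), 'k1': -0.029258080457377877, 'rvec': array([ 0.42946334, -2.62113354,  1.32438372]), 'tvec': array([517.3486712 , 168.25966114, 961.31947624])}
top {'mtx': array([[420.82691814,   0.        , 325.20883624],
       [  0.        , 420.82691814, 206.95845312],
       [  0.        ,   0.        ,   1.        ]]), 'k1': -0.06675570608946704, 'rvec': array([ 2.16889752, -2.22383139,  0.07081614]), 'tvec': array([  87.50520805,  517.14399237, 1299.72100291])}
wrist {'mtx': array([[306.90162771,   0.        , 319.20626133],
       [  0.        , 306.90162771, 197.34736392],
       [  0.        ,   0.        ,   1.        ]]), 'k1': 0.02057778640619973, 'hand_eye': array([[ 4.52182814e-05, -2.87284533e-01,  9.57845288e-01,
        -1.61257034e+02],
       [ 9.99999716e-01, -7.08024254e-04, -2.59564555e-04,
         4.76600381e-01],
       [ 7.52746577e-04,  9.57845027e-01,  2.87284419e-01,
        -7.81685746e+01],
       [ 0.00000000e+00,  0.00000000e+00,  0.00000000e+00,
         1.00000000e+00]])}
```

View pics/side0.png

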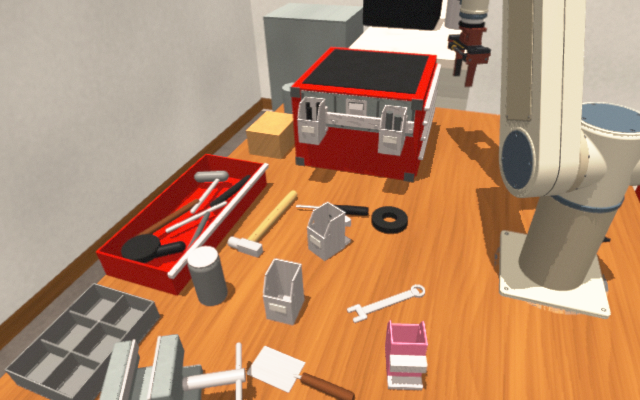

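View pics/top0.png

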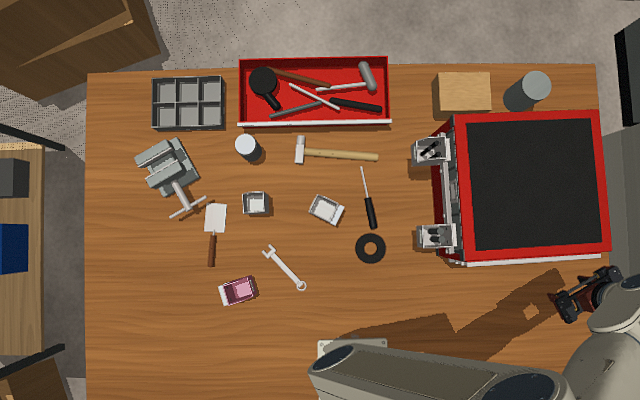

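View pics/wrist0.png

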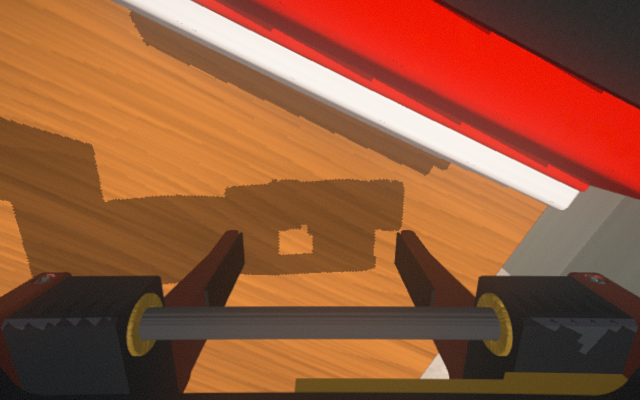

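```bash
cat > h.py <<'E'
import numpy as np, cv2
from scipy.spatial.transform import Rotation as R
from workcell import ctrl, vision
def crop(src,x0,y0,x1,y1,k,out):
    im=cv2.imread(src)[y0:y1,x0:x1]; cv2.imwrite(out,cv2.resize(im,None,fx=k,fy=k,interpolation=cv2.INTER_CUBIC))
E
python3 - <<'E'
from h import *
crop("pics/side0.png",240,190,380,330,4,"pics/s1.png")
crop("pics/top0.png",230,170,370,250,5,"pics/t1.png")
crop("pics/side0.png",280,80,450,180,4,"pics/s2.png")
crop("pics/top0.png",400,110,500,270,4,"pics/t2.png")
E
```

```text
(no output)
```

View pics/s1.png

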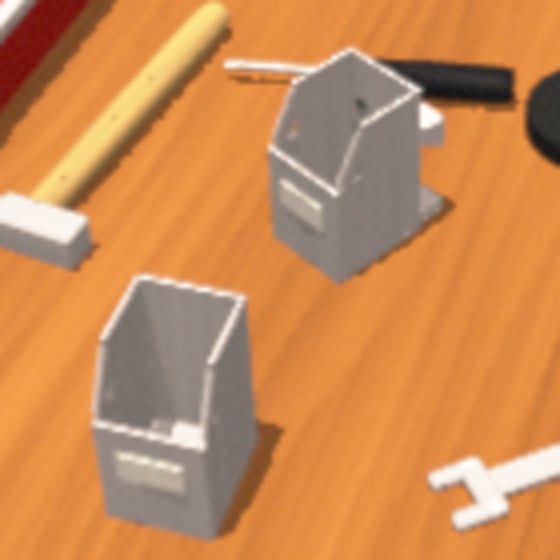

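View pics/t1.png

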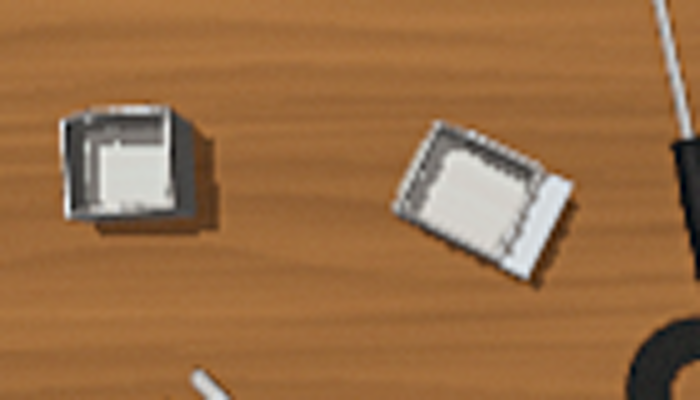

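View pics/s2.png

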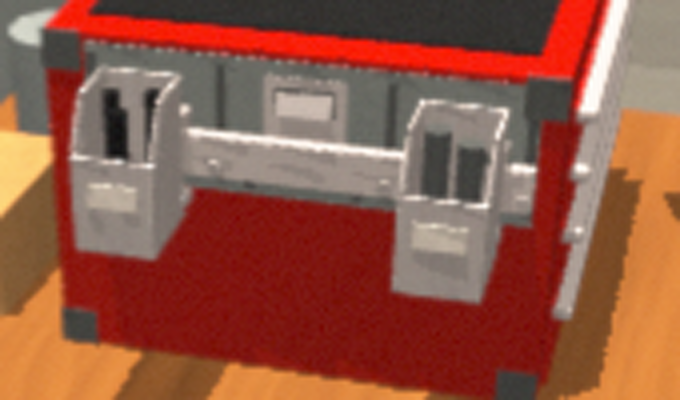

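View pics/t2.png

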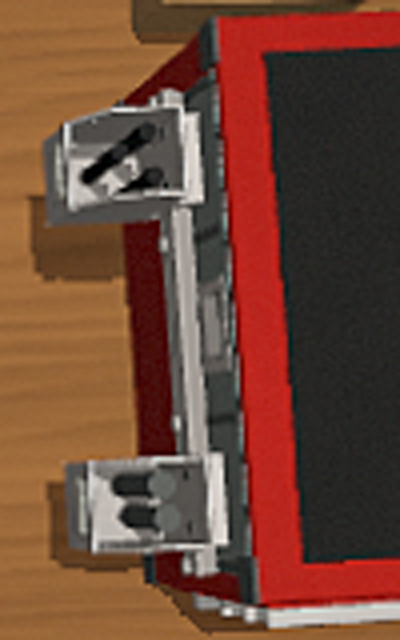

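```bash
cat >> h.py <<'E'
from scipy.optimize import least_squares
CAM={
"side":dict(f=420.53874949,c=(324.72752537,198.38559188),k1=-0.029258080457377877,rvec=[ 0.42946334, -2.62113354,  1.32438372],tvec=[517.3486712 , 168.25966114, 961.31947624]),
"top":dict(f=420.82691814,c=(325.20883624,206.95845312),k1=-0.06675570608946704,rvec=[ 2.16889752, -2.22383139,  0.07081614],tvec=[  87.50520805,  517.14399237, 1299.72100291])}
def K(c): return np.array([[c['f'],0,c['c'][0]],[0,c['f'],c['c'][1]],[0,0,1.]])
def proj(n,P):
    c=CAM[n]; return cv2.projectPoints(np.atleast_2d(np.array(P,float)),np.array(c['rvec']),np.array(c['tvec']),K(c),np.array([c['k1'],0,0,0,0.]))[0].reshape(-1,2)
def ray(n,uv):
    c=CAM[n]; u=cv2.undistortPoints(np.array([[uv]],float),K(c),np.array([c['k1'],0,0,0,0.]))[0,0]
    Rm=R.from_rotvec(c['rvec']).as_matrix(); o=-Rm.T@np.array(c['tvec']); d=Rm.T@np.r_[u,1]; return o,d/np.linalg.norm(d)
def atz(n,uv,z):
    o,d=ray(n,uv); return o+d*(z-o[2])/d[2]
def tri(obs):
    A=np.zeros((3,3));b=np.zeros(3)
    rs=[ray(n,u) for n,u in obs]
    for o,d in rs:
        M=np.eye(3)-np.outer(d,d);A+=M;b+=M@o
    p=np.linalg.solve(A,b); return p,[np.linalg.norm((np.eye(3)-np.outer(d,d))@(p-o)) for o,d in rs]
E
python3 - <<'E'
from h import *
S=lambda x,y:("side",(240+x/4,190+y/4))
T=lambda x,y:("top",(230+x/5,170+y/5))
obs=[(S(350,48),(35,30,55)),(S(421,90),(35,-30,55)),(S(270,148),(-35,30,17)),(S(337,192),(-35,-30,17)),(S(341,281),(-35,-30,-55)),(S(276,238),(-35,30,-55)),
(T(573,183),(55,30,23)),(T(531,281),(55,-30,23)),(T(437,122),(-35,30,17)),(T(395,210),(-35,-30,17))]
def f(p,res=False):
    Rm=R.from_euler('z',p[3]).as_matrix(); r=[]
    for (n,uv),m in obs: r.append(proj(n,Rm@np.array(m)+p[:3])[0]-np.array(uv))
    return np.array(r) if res else np.ravel(r)
g=atz("top",(326,209),55)
for a0 in (0,1.57,3.14,-1.57):
    s=least_squares(f,[*g[:2],55,a0],loss='soft_l1')
    print(s.x,s.cost)
    if s.cost<60: print(f(s.x,True).round(1))
S=lambda x,y:("side",(280+x/4,80+y/4))
T=lambda x,y:("top",(400+x/4,110+y/4))
# chest top edge and others
for nm,z,uv in [("wall top edge a",265,T(210,20)),("b",265,T(250,605))]:
    print(nm,atz(*uv,z))
for nm,z,uv in [("side base l",0,S(65,338)),("side base r",0,S(532,398)),("top edge l",265,S(45,30)),("r",265,S(572,80))]:
    print(nm,atz(*uv,z))
# hung bins: front top low corners
print(tri([S(72,157),T(45,135)]))
E
```

```text
[513.73567456  79.79115835  53.59394702  -2.04127295] 2.4826123911522915
[[ 0.6 -0.4]
 [ 0.7 -0.2]
 [-0.2 -0.1]
 [ 0.5  0.7]
 [ 0.2  0.9]
 [-0.2 -0.4]
 [ 0.1 -0.1]
 [-0.2 -1.5]
 [ 0.  -0.7]
 [-0.3 -0.2]]
[513.73567448  79.79115819  53.59394676  -2.04127298] 2.4826123911514557
[[ 0.6 -0.4]
 [ 0.7 -0.2]
 [-0.2 -0.1]
 [ 0.5  0.7]
 [ 0.2  0.9]
 [-0.2 -0.4]
 [ 0.1 -0.1]
 [-0.2 -1.5]
 [ 0.  -0.7]
 [-0.3 -0.2]]
[513.7356745   79.79115856  53.5939474    4.24191236] 2.4826123911526063
[[ 0.6 -0.4]
 [ 0.7 -0.2]
 [-0.2 -0.1]
 [ 0.5  0.7]
 [ 0.2  0.9]
 [-0.2 -0.4]
 [ 0.1 -0.1]
 [-0.2 -1.5]
 [ 0.  -0.7]
 [-0.3 -0.2]]
[513.73567457  79.79115808  53.59394656  -2.04127297] 2.4826123911516635
[[ 0.6 -0.4]
 [ 0.7 -0.2]
 [-0.2 -0.1]
 [ 0.5  0.7]
 [ 0.2  0.9]
 [-0.2 -0.4]
 [ 0.1 -0.1]
 [-0.2 -1.5]
 [ 0.  -0.7]
 [-0.3 -0.2]]
wall top edge a [ 735.14324282 -258.66793825  265.        ]
b [ 358.58913125 -267.69343073  265.        ]
side base l [ 738.77032749 -262.90189439    0.        ]
side base r [ 363.66261877 -287.00940182    0.        ]
top edge l [ 732.20201257 -253.72752393  265.        ]
r [ 359.95362928 -268.38346025  265.        ]
(array([ 673.14142783, -157.70290691,  217.42821402]), [np.float64(1.790750602221106), np.float64(1.790750602220862)])
```

```bash
python3 - <<'E'
from h import *
crop("pics/side0.png",290,90,340,155,9,"pics/s3.png")
crop("pics/side0.png",370,95,430,160,9,"pics/s4.png")
crop("pics/top0.png",405,125,460,175,10,"pics/t3.png")
crop("pics/top0.png",405,215,470,265,10,"pics/t4.png")
E
```

```text
(no output)
```

View pics/s3.png

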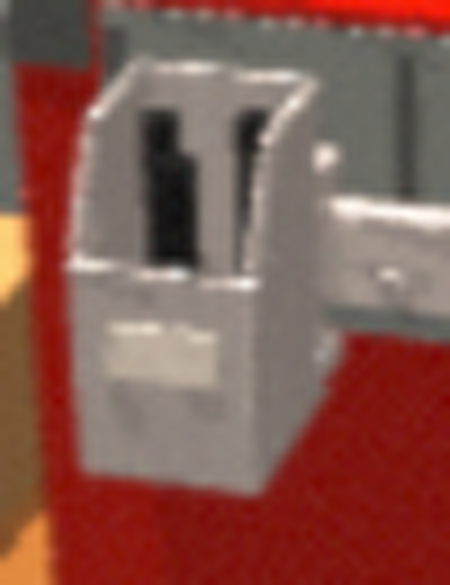

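View pics/s4.png

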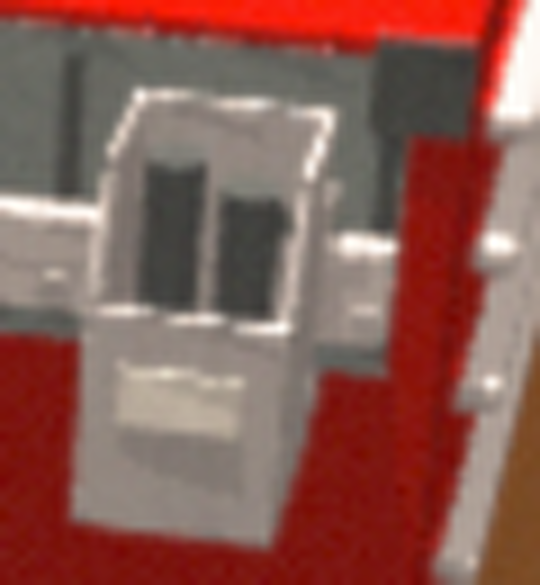

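View pics/t3.png

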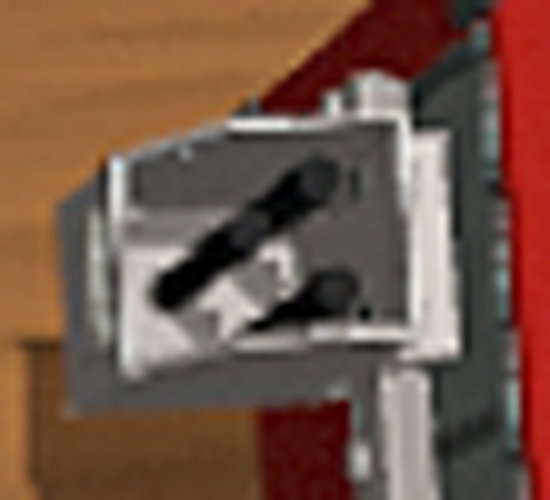

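View pics/t4.png

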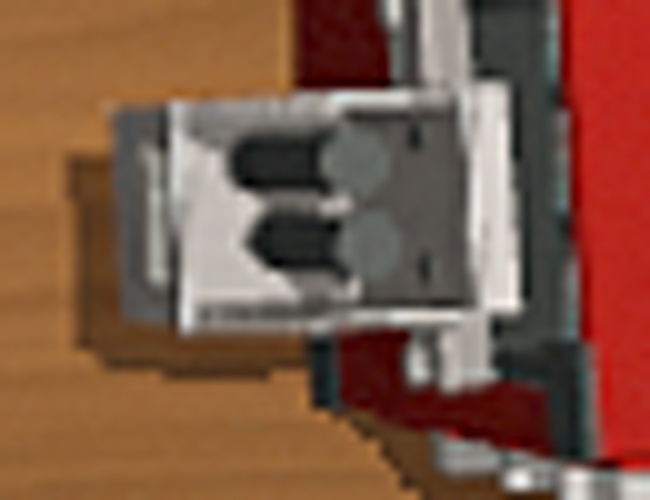

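```bash
python3 - <<'E'
from h import *
s3=lambda x,y:("side",(290+x/9,90+y/9)); s4=lambda x,y:("side",(370+x/9,95+y/9))
t3=lambda x,y:("top",(405+x/10,125+y/10)); t4=lambda x,y:("top",(405+x/10,215+y/10))
RT=lambda x:(x,20,38); FT=lambda x:(x,90,0); FB=lambda x:(x,90,-72); ST=lambda x:(x,0,6)
obs=[(s3(140,65),RT(145)),(s3(318,82),RT(85)),(s3(70,265),FT(145)),(s3(255,283),FT(85)),(s3(85,470),FB(145)),(s3(258,492),FB(85)),
(s4(137,92),RT(-85)),(s4(333,110),RT(-145)),(s4(90,308),FT(-85)),(s4(290,328),FT(-145)),(s4(72,520),FB(-85)),(s4(272,548),FB(-145)),
(t3(405,120),RT(145)),(t3(410,340),RT(85)),(t3(110,155),FT(145)),(t3(125,378),FT(85)),(t3(58,205),FB(145)),(t3(70,412),FB(85)),(t3(450,130),ST(145)),(t3(460,355),ST(85)),
(t4(465,95),RT(-85)),(t4(475,310),RT(-145)),(t4(175,100),FT(-85)),(t4(185,330),FT(-145)),(t4(115,108),FB(-85)),(t4(125,320),FB(-145)),(t4(508,85),ST(-85)),(t4(522,310),ST(-145))]
def f(p,res=False,o=None):
    Rm=R.from_euler('z',p[3]).as_matrix(); r=[]
    for (n,uv),m in (o or obs): r.append(proj(n,Rm@np.array(m)+p[:3])[0]-np.array(uv))
    return np.array(r) if res else np.ravel(r)
for o in (obs,[q for q in obs if q[0][0]=='side'],[q for q in obs if q[0][0]=='top']):
    s=least_squares(f,[550,-265,213,0],loss='soft_l1',kwargs=dict(o=o))
    print(s.x,s.cost)
s=least_squares(f,[550,-265,213,0],loss='soft_l1')
for q,e in zip(obs,f(s.x,True).round(1)): print(q[0][0],q[1],e)
# chest top check: edge side pts at unknown z
for z in (262,265,268):
  print(z,[atz("side",(280+x/4,80+y/4),z).round(0) for x,y in ((45,30),(572,80))],[atz("top",(400+x/4,110+y/4),z).round(0) for x,y in ((210,20),(250,605))])
E
```

```text
[ 5.40488547e+02 -2.67656820e+02  2.08642927e+02  2.90811841e-02] 5.428513884704631
[ 5.43465960e+02 -2.73943760e+02  2.05472126e+02  3.51052105e-02] 0.7088254244902086
[ 5.40323141e+02 -2.69291019e+02  2.02737959e+02  2.90624830e-02] 3.040339887595284
side (145, 20, 38) [ 0.1 -0.5]
side (85, 20, 38) [ 0.4 -0.3]
side (145, 90, 0) [-0.  -0.1]
side (85, 90, 0) [0.  0.4]
side (145, 90, -72) [-0.1  0.2]
side (85, 90, -72) [0.5 0.4]
side (-85, 20, 38) [ 0.6 -0.2]
side (-145, 20, 38) [1.1 0.2]
side (-85, 90, 0) [-0.2 -0.1]
side (-145, 90, 0) [0.5 0.5]
side (-85, 90, -72) [0.5 0.3]
side (-145, 90, -72) [0.2 0.1]
top (145, 20, 38) [ 0.1 -1.2]
top (85, 20, 38) [ 1.3 -0.5]
top (145, 90, 0) [-0.  -0.3]
top (85, 90, 0) [ 0.  -0.7]
top (145, 90, -72) [-0.4  0. ]
top (85, 90, -72) [-0.1  0. ]
top (145, 0, 6) [-0.6  0.1]
top (85, 0, 6) [ 0.1 -0.4]
top (-85, 20, 38) [ 0.5 -0.9]
top (-145, 20, 38) [1.1 0.8]
top (-85, 90, 0) [-0.7  0.3]
top (-145, 90, 0) [-0.2 -0.2]
top (-85, 90, -72) [-0.7 -0.2]
top (-145, 90, -72) [-0.3 -0.2]
top (-85, 0, 6) [-0.1 -0.2]
top (-145, 0, 6) [ 0.1 -0.1]
262 [array([ 735., -261.,  262.]), array([ 361., -276.,  262.])] [array([ 736., -260.,  262.]), array([ 358., -269.,  262.])]
265 [array([ 732., -254.,  265.]), array([ 360., -268.,  265.])] [array([ 735., -259.,  265.]), array([ 359., -268.,  265.])]
268 [array([ 729., -247.,  268.]), array([ 359., -261.,  268.])] [array([ 734., -258.,  268.]), array([ 359., -267.,  268.])]
```

```bash
cat >> h.py <<'E'
WALL=np.array([540.5,-268.0,208.6]); WYAW=0.029
BIN=np.array([513.7,79.8,55.]); BYAW=-2.041
def tool(p=None,o=None):
    s=ctrl.get_obs(); return s['ee_pos'],R.from_rotvec(s['orientation']).as_matrix(),s
def delta(P,M):
    "TCP shift in tool axes (m), turn rotvec in tool axes, to go to P(mm),M"
    p,m,s=tool(); return (m.T@(P-p)/1000).round(4), R.from_matrix(m.T@M).as_rotvec().round(4)
def binM(yaw): return R.from_euler('z',yaw).as_matrix()
E
python3 - <<'E'
from h import *
p,m,s=tool(); print(m.round(3))
bm=binM(BYAW)
P=BIN+bm@np.array([11,0,8]); 
for sg in (1,-1):
    y=sg*bm[:,1]; x=np.array([0,0,-1.]); z=np.cross(x,y); M=np.c_[x,y,z]
    print(sg,P,"z axis",z.round(2),delta(P,M),delta(P+[0,0,150],M))
b=binM(WYAW-np.pi/2)
for sg in (1,-1):
    y=sg*b[:,1]; x=np.array([0,0,-1.]); z=np.cross(x,y); M=np.c_[x,y,z]
    print('wall',sg,z.round(2),delta(p,M)[1])
E
```

```text
[[-0.     0.441 -0.897]
 [ 0.001 -0.897 -0.441]
 [-1.    -0.001 -0.   ]]
1 [508.71625349  69.99376368  63.        ] z axis [-0.45 -0.89 -0.  ] (array([ 0.1596, -0.4628, -0.4874]), array([-6.437e-01, -4.000e-04,  1.100e-03])) (array([ 0.0096, -0.463 , -0.4874]), array([-6.437e-01, -4.000e-04,  1.100e-03]))
-1 [508.71625349  69.99376368  63.        ] z axis [0.45 0.89 0.  ] (array([ 0.1596, -0.4628, -0.4874]), array([2.4979e+00, 1.4000e-03, 5.0000e-04])) (array([ 0.0096, -0.463 , -0.4874]), array([2.4979e+00, 1.4000e-03, 5.0000e-04]))
wall 1 [ 0.03 -1.    0.  ] [-1.1429e+00 -7.0000e-04  1.0000e-03]
wall -1 [-0.03  1.    0.  ] [1.9987e+00 1.1000e-03 7.0000e-04]
```

```bash
python3 -m crank '[[[-0.02,0,0],[-0.1073,0,0],0.0878],[[-0.03,0,0],[-0.1073,0,0],0.0878],[[-0.03,0,0],[-0.1073,0,0],0.0878],[[-0.03,0,0],[-0.1073,0,0],0.0878],[[-0.02,0,0],[-0.1073,0,0],0.0878],[[-0.01,0,0],[-0.1073,0,0],0.0878],[[0,0,0],[0,0,0],0.0878],[[0,0,0],[0,0,0],0.0878]]'
cat > go.py <<'E'
from h import *
bm=binM(BYAW); P=BIN+bm@np.array([11,0,8]); y=bm[:,1]; x=np.array([0,0,-1.]); M=np.c_[x,y,np.cross(x,y)]
print(delta(P,M),delta(P+[0,0,150],M))
E
python3 go.py
```

```text
t: 0.82
ee_pos: [275.6, -560.8, 362.6]
orientation: [1.549, 0.946, -1.549]
ft_force: [-0.6, 0.3, -1.3]
width: 88.2
(array([ 0.2994, -0.0803, -0.6678]), array([-0.0032,  0.0003, -0.0003])) (array([ 0.1494, -0.0802, -0.6677]), array([-0.0032,  0.0003, -0.0003]))
```

```bash
python3 -m crank '[[[0,-0.004,-0.02],[0,0,0],0.0878],[[0,-0.004,-0.035],[0,0,0],0.0878],[[0,-0.004,-0.04],[0,0,0],0.0878],[[0,-0.004,-0.04],[0,0,0],0.0878],[[0,-0.004,-0.04],[0,0,0],0.0878],[[0,-0.004,-0.04],[0,0,0],0.0878],[[0,-0.004,-0.04],[0,0,0],0.0878],[[0,-0.004,-0.04],[0,0,0],0.0878]]' && python3 -m crank '[[[0,-0.005,-0.04],[0,0,0],0.0878],[[0,-0.005,-0.04],[0,0,0],0.0878],[[0,-0.005,-0.04],[0,0,0],0.0878],[[0,-0.005,-0.04],[0,0,0],0.0878],[[0.01,-0.005,-0.04],[0,0,0],0.0878],[[0.02,-0.005,-0.036],[0,0,0],0.0878],[[0.02,-0.005,-0.036],[0,0,0],0.0878],[[0.02,-0.005,-0.03],[0,0,0],0.0878]]'; python3 go.py
```

```text
t: 1.48
ee_pos: [380.4, -281.1, 361.0]
orientation: [1.549, 0.949, -1.551]
ft_force: [-0.1, -1.2, 0.5]
width: 87.7
t: 2.15
ee_pos: [481.5, 6.3, 290.5]
orientation: [1.548, 0.948, -1.55]
ft_force: [0.9, 0.6, 0.3]
width: 87.5
(array([ 0.2275, -0.0044, -0.0692]), array([-0.0028,  0.0005,  0.0016])) (array([ 0.0775, -0.0047, -0.0691]), array([-0.0028,  0.0005,  0.0016]))
```

```bash
python3 -m crank '[[[0.01,-0.004,-0.03],[0,0,0],0.0878],[[0.01,-0.004,-0.02],[0,0,0],0.0878],[[0.01,0,-0.01],[0,0,0],0.0878],[[0.01,0,0],[0,0,0],0.0878],[[0.01,0,0],[0,0,0],0.0878],[[0,0,0],[0,0,0],0.0878],[[0,0,0],[0,0,0],0.0878],[[0,0,0],[0,0,0],0.0878]]'; python3 go.py; python3 - <<'E'
from h import *
p,m,s=tool(); np.savez("w1.npz",p=p,m=m)
d=vision.get_image("wrist"); cv2.imwrite("pics/w1.png",d["img"])
d=vision.get_image("top"); cv2.imwrite("pics/top1.png",d["img"])
E
```

```text
t: 2.82
ee_pos: [502.1, 60.0, 243.0]
orientation: [1.548, 0.947, -1.547]
ft_force: [-0.4, 0.0, 0.1]
width: 87.5
(array([ 0.18  ,  0.0013, -0.0119]), array([-0.0019, -0.0001, -0.0004])) (array([ 0.03  ,  0.0013, -0.0119]), array([-0.0019, -0.0001, -0.0004]))
```

View pics/w1.png

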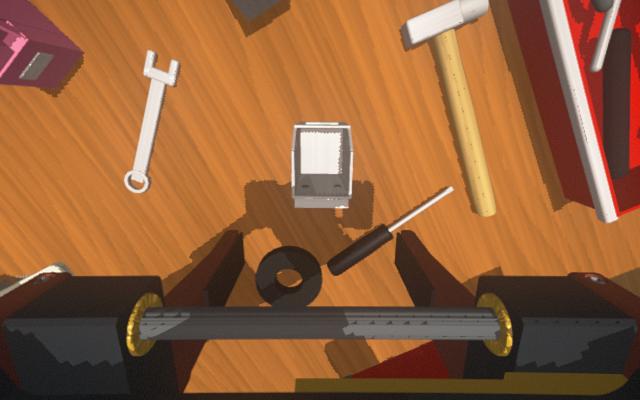

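```bash
python3 -c "
from h import *
crop('pics/w1.png',280,115,365,220,7,'pics/w1c.png')"
```

```text
(no output)
```

View pics/w1c.png

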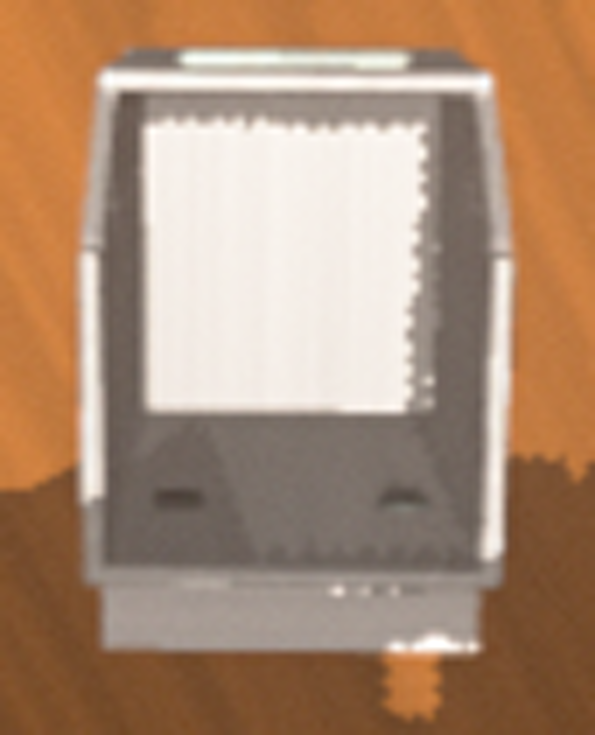

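```bash
cat >> h.py <<'E'
WK=np.array([[306.90162771,0,319.20626133],[0,306.90162771,197.34736392],[0,0,1.]]);WD=np.array([0.02057778640619973,0,0,0,0.])
HE=np.array([[ 4.52182814e-05, -2.87284533e-01,  9.57845288e-01,-1.61257034e+02],[ 9.99999716e-01, -7.08024254e-04, -2.59564555e-04,4.76600381e-01],[ 7.52746577e-04,  9.57845027e-01,  2.87284419e-01,-7.81685746e+01],[0,0,0,1.]])
def wproj(P,p,m):
    t=(np.atleast_2d(P)-p)@m; c=(t-HE[:3,3])@HE[:3,:3]
    return cv2.projectPoints(c,np.zeros(3),np.zeros(3),WK,WD)[0].reshape(-1,2)
E
python3 - <<'E'
from h import *
w=np.load("w1.npz"); p0,m0=w['p'],w['m']
C=lambda x,y:np.array((280+x/7,115+y/7))
obs=[(C(85,585),(35,30,55)),(C(503,582),(35,-30,55)),(C(80,245),(-13,30,55)),(C(513,250),(-13,-30,55)),(C(100,72),(-35,30,17)),(C(493,75),(-35,-30,17)),(C(103,648),(55,30,23)),(C(478,650),(55,-30,23))]
# which side is y+? try both
for sg in (1,-1):
    f=lambda q:np.ravel([wproj(binM(q[3])@np.array([a,sg*b,c])+q[:3],p0,m0)[0]-uv for uv,(a,b,c) in obs])
    s=least_squares(f,[*BIN,BYAW]); print(sg,s.x,s.cost,s.fun.round(1))
    g=lambda q:f([q[0],q[1],55,q[2]]); s=least_squares(g,[*BIN[:2],BYAW]); print(s.x,s.cost)
E
```

```text
1 [  379.1741984   -223.33490876 -1554.61076864    -2.07582951] 7724.1160791084685 [ 34.5 -23.7 -34.6 -23.5  35.6  17.4 -35.8  16.4  32.7  37.6 -32.8  36.9
  31.7 -30.7 -31.1 -31.3]
[515.35744143  77.60634551  -2.07827183] 13505.243654338685
-1 [515.66395437  78.88278107  52.78434751  -2.04993189] 1.0994112750429736 [ 0.1 -0.2 -0.2  0.6 -0.1  0.7  0.2  0.4 -0.3 -0.4  0.1 -0.5  0.3 -0.5
 -0.1 -0.4]
[515.84231056  79.27948566  -2.04993238] 1.4942026316681225
```

```bash
sed -i 's/^BIN=.*/BIN=np.array([515.,79.4,55.]); BYAW=-2.048/' h.py; python3 go.py
```

```text
(array([ 0.1804,  0.0023, -0.0116]), array([ 0.0056, -0.0007, -0.0012])) (array([ 0.0304,  0.0025, -0.0117]), array([ 0.0056, -0.0007, -0.0012]))
```

```bash
python3 -m crank '[[[0.01,0.0023,-0.006],[0.0056,0,0],0.0878],[[0.025,0,-0.0056],[0,0,0],0.0878],[[0.03,0,0],[0,0,0],0.0878],[[0.03,0,0],[0,0,0],0.0878],[[0.03,0,0],[0,0,0],0.0878],[[0.025,0,0],[0,0,0],0.0878],[[0.02,0,0],[0,0,0],0.0878],[[0.01,0,0],[0,0,0],0.0878]]'; python3 -m crank '[[[0,0,0],[0,0,0],0.0878],[[0,0,0],[0,0,0],0.07],[[0,0,0],[0,0,0],0.04],[[0,0,0],[0,0,0],0.04],[[0,0,0],[0,0,0],0.04],[[0,0,0],[0,0,0],0.04],[[0,0,0],[0,0,0],0.04],[[0,0,0],[0,0,0],0.04]]';  python3 go.py; python3 - <<'E'
from h import *
d=vision.get_image("wrist"); cv2.imwrite("pics/w2.png",d["img"])
print(ctrl.get_obs()['ft_force'])
E
```

```text
t: 3.58
ee_pos: [508.1, 70.3, 60.0]
orientation: [1.549, 0.946, -1.554]
ft_force: [-0.0, 0.2, 0.5]
width: 88.2
t: 4.25
ee_pos: [510.2, 70.4, 63.7]
orientation: [1.552, 0.944, -1.549]
ft_force: [-0.3, 0.3, 5.7]
width: 59.8
(array([0.0007, 0.0002, 0.0008]), array([ 0.0011, -0.0011, -0.0015])) (array([-0.1493,  0.0004,  0.0006]), array([ 0.0011, -0.0011, -0.0015]))
[ 0.45041933 -0.72154149  6.71834229]
```

View pics/w2.png

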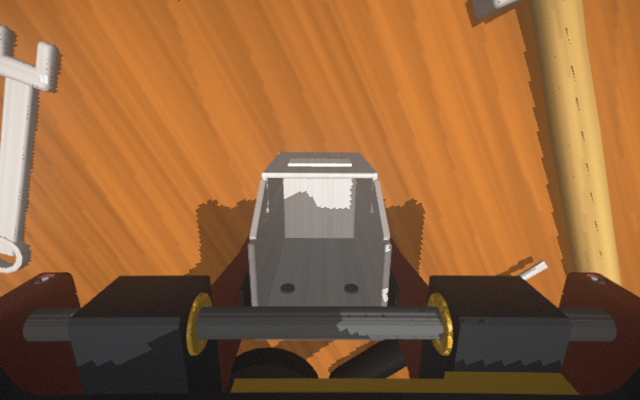

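```bash
python3 -m crank '[[[-0.005,0,0],[0,0,0],0.04],[[-0.015,0,0],[0,0,0],0.04],[[-0.03,0,0],[0,0,0],0.04],[[-0.035,0,0],[0,0,0],0.04],[[-0.035,0,0],[0,0,0],0.04],[[-0.035,0,0],[0,0,0],0.04],[[-0.03,0,0],[0,0,0],0.04],[[-0.015,0,0],[0,0,0],0.04]]'; python3 -m crank '[[[-0.005,0,0],[0,0,0],0.04],[[0,0,0],[0,0,0],0.04],[[0,0,0],[0,0,0],0.04],[[0,0,0],[0,0,0],0.04],[[0,0,0],[0,0,0],0.04],[[0,0,0],[0,0,0],0.04],[[0,0,0],[0,0,0],0.04],[[0,0,0],[0,0,0],0.04]]'; python3 - <<'E'
from h import *
d=vision.get_image("wrist"); cv2.imwrite("pics/w3.png",d["img"])
for i in range(3):
  d=vision.get_image("side"); print(ctrl.get_obs()['ft_force'],ctrl.get_obs()['ee_pos'])
cv2.imwrite("pics/side3.png",d["img"])
crop("pics/w3.png",230,140,410,310,4,"pics/w3c.png")
E
```

```text
t: 4.97
ee_pos: [510.1, 70.5, 266.4]
orientation: [1.553, 0.943, -1.546]
ft_force: [0.6, 1.0, -5.0]
width: 59.8
t: 5.63
ee_pos: [509.2, 70.3, 267.1]
orientation: [1.55, 0.946, -1.551]
ft_force: [-0.0, -0.8, -5.6]
width: 59.8
[-0.5109137  -0.5313321  -4.62205125] [509.3274063   70.32226026 267.42917725]
[-0.40066304  0.55664655 -3.96322752] [509.37885933  70.33868034 267.55472618]
[-0.48448609 -0.21714795 -4.39281928] [509.37518501  70.33689878 267.60825956]
```

View pics/w3c.png

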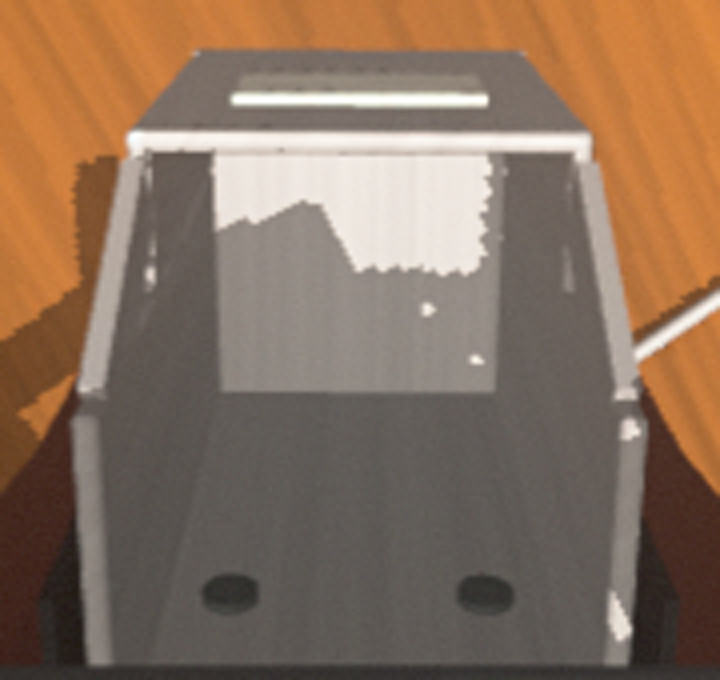

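View pics/side3.png

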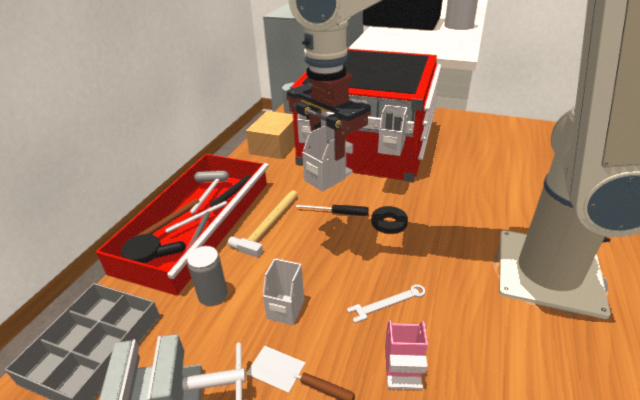

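```bash
python3 - <<'E'
from h import *
C=lambda x,y:np.array((230+x/4,140+y/4))
obs=[(C(127,133),(-35,-30,17)),(C(592,133),(-35,30,17)),(C(195,52),(-35,-30,-55)),(C(525,52),(-35,30,-55)),(C(75,405),(-13,-30,55)),(C(645,402),(-13,30,55))]
# tool coords: bin->tool rotation base
B=np.array([[0,0,-1.],[0,1,0],[1,0,0]])
def f(q):
    Rm=B@R.from_euler('yxz',q[3:]).as_matrix()
    return np.ravel([wproj(Rm@np.array(m,float)+q[:3],np.zeros(3),np.eye(3))[0]-uv for uv,m in obs])
s=least_squares(f,[8,0,-11,0,0,0]); print(s.x.round(4),s.cost,s.fun.round(1))
g=lambda q:f([q[0],q[1],q[2],q[3],0,0])
s=least_squares(g,[8,0,-11,0]); print(s.x.round(4),s.cost,s.fun.round(1))
E
```

```text
[ 1.20561e+01  9.29300e-01 -9.53950e+00 -1.31000e-02  2.80000e-03
  2.80000e-03] 2.728563760013139 [ 0.5 -0.8 -0.4 -1.1  1.   0.5 -1.1  0.2 -0.1  0.4  0.1  0.8]
[12.0576  0.8141 -9.5393 -0.0131] 2.842850226596198 [ 0.5 -0.9 -0.4 -1.   0.7  0.4 -1.3  0.3  0.   0.3  0.2  0.9]
```

```bash
cat >> h.py <<'E'
BT=np.array([9.,0.5,-10.]) # bin_mid in tool
B=np.array([[0,0,-1.],[0,1,0],[1,0,0]])
TIP=np.array([51.5,0,.5]); FOOT=np.array([55,0,-46.]); COR=np.array([55,0,23.])
def target(tip,th):
    W=binM(WYAW); Mb=binM(WYAW-np.pi/2)@R.from_euler('y',th).as_matrix()
    M=Mb@B.T; t=WALL+W@np.array(tip,float); P=t-M@(BT+B@TIP); return P,M
def status():
    p,m,s=tool(); W=binM(WYAW); pt=lambda v:(W.T@(p+m@(BT+B@v)-WALL)).round(1)
    zb=m@B[:,2]; zr=W.T@zb
    print('t %.2f'%s['t'],'tip',pt(TIP),'foot',pt(FOOT),'cor',pt(COR),'lean',round(float(np.arctan2(-zr[1],zr[2])),3),'roll',round(float(zr[0]),3),'F',s['ft_force'].round(1),'ee',p.round(1),'w',round(float(s['width']),1))
E
python3 - <<'E'
from h import *
status()
for a in [((0,70,40),0),((0,70,40),.28)]:
    P,M=target(*a); print(P.round(0),delta(P,M))
E
```

```text
t 5.83 tip [-40.9 302.5  50.5] foot [-42.6 299.5   4. ] cor [-42.6 299.5  73. ] lean 0.0 roll 0.0 F [-0.5 -0.2 -4.4] ee [509.4  70.3 267.6] w 59.9
[ 537. -157.  257.] (array([0.0105, 0.1283, 0.1891]), array([-5.048e-01,  0.000e+00,  1.000e-04]))
[ 537. -161.  268.] (array([-0.0006,  0.1302,  0.1926]), array([-0.5015,  0.274 , -0.0706]))
```

```bash
python3 -m crank '[[[-0.003,0,0],[-0.06,0,0],0.04],[[-0.005,0,0],[-0.09,0,0],0.04],[[-0.005,0,0],[-0.1,0,0],0.04],[[-0.005,0,0],[-0.1,0,0],0.04],[[-0.002,0,0],[-0.095,0,0],0.04],[[0,0,0],[-0.06,0,0],0.04],[[0,0,0],[0,0,0],0.04],[[0,0,0],[0,0,0],0.04]]'; python3 - <<'E'
from h import *
status()
for a in [((0,120,40),0),((0,70,40),0)]:
    P,M=target(*a); print(P.round(0),delta(P,M))
E
```

```text
t: 6.5
ee_pos: [509.3, 70.3, 287.7]
orientation: [1.189, 1.222, -1.189]
ft_force: [0.0, -0.2, -4.9]
width: 60.1
t 6.50 tip [-20.9 297.6  70.6] foot [-21.  294.1  24.1] cor [-21.  294.1  93.1] lean 0.0 roll -0.0 F [ 0.  -0.2 -4.9] ee [509.3  70.3 287.7] w 60.1
[ 535. -107.  257.] (array([0.0306, 0.0212, 0.1775]), array([-0.0018, -0.    , -0.    ]))
[ 537. -157.  257.] (array([0.0306, 0.0213, 0.2275]), array([-0.0018, -0.    , -0.    ]))
```

```bash
python3 -m crank '[[[0,0.003,0.015],[0,0,0],0.04],[[0,0.005,0.03],[0,0,0],0.04],[[0,0.005,0.035],[0,0,0],0.04],[[0,0.005,0.035],[0,0,0],0.04],[[0,0.003,0.035],[0,0,0],0.04],[[0,0,0.035],[0,0,0],0.04],[[0,0,0.028],[0,0,0],0.04],[[0,0,0.014],[0,0,0],0.04]]'; python3 -m crank '[[[0,0,0],[0,0.03,0],0.04],[[0,0,0],[0,0.05,0],0.04],[[0,0,0],[0,0.06,0],0.04],[[0,0,0],[0,0.06,0],0.04],[[0,0,0],[0,0.05,0],0.04],[[0,0,0],[0,0.03,0],0.04],[[0,0,0],[0,0,0],0.04],[[0,0,0],[0,0,0],0.04]]'; python3 - <<'E'
from h import *
status()
for a in [((0,40,10),.28)]:
    P,M=target(*a); print(P.round(0),delta(P,M))
p,m,s=tool(); np.savez("w4.npz",p=p,m=m)
for n in ("wrist","side","top"):
  d=vision.get_image(n); cv2.imwrite(f"pics/{n}4.png",d["img"])
crop("pics/side4.png",270,60,450,200,4,"pics/side4c.png")
crop("pics/top4.png",400,120,520,270,4,"pics/top4c.png")
E
```

```text
t: 7.17
ee_pos: [536.9, -159.1, 287.5]
orientation: [1.19, 1.22, -1.191]
ft_force: [-0.4, -0.1, -5.1]
width: 59.9
t: 7.83
ee_pos: [536.9, -156.1, 287.3]
orientation: [1.388, 1.428, -1.047]
ft_force: [-0.8, -0.0, -5.1]
width: 60.0
t 7.83 tip [ 0.1 74.4 59.1] foot [ 0.  83.8 13.4] cor [ 0.1 64.8 79.8] lean 0.279 roll 0.001 F [-0.8 -0.  -5.1] ee [ 536.9 -156.1  287.3] w 60.0
[ 538. -191.  238.] (array([ 0.0377, -0.    ,  0.0466]), array([-0.0011,  0.0009,  0.0006]))
```

View pics/wrist4.png

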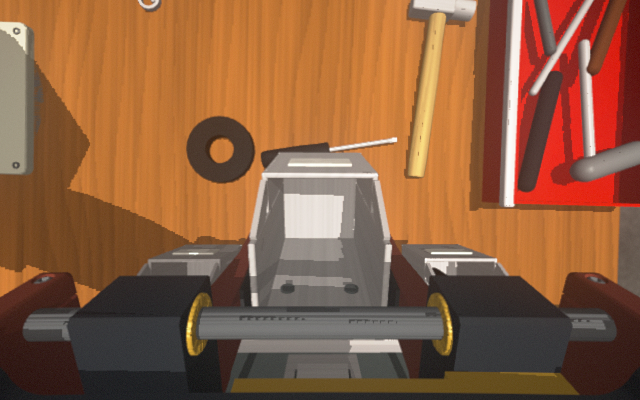

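View pics/side4c.png

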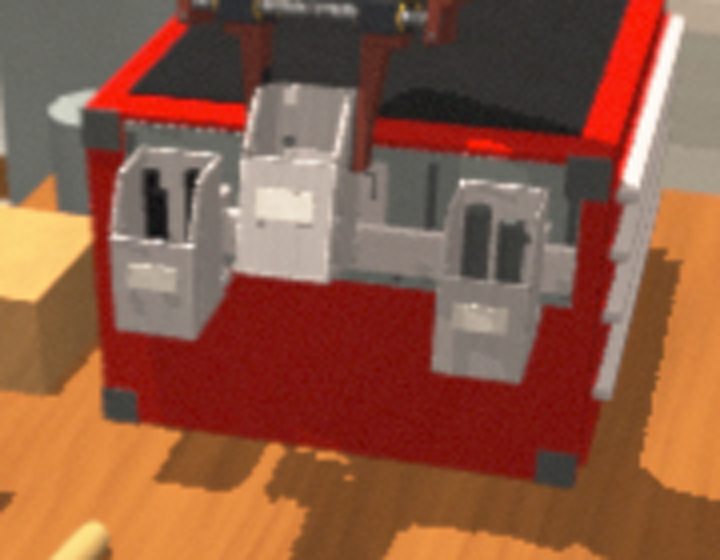

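View pics/top4c.png

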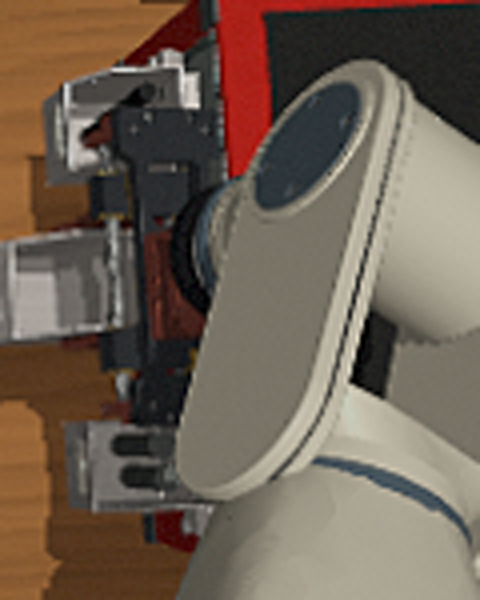

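```bash
python3 - <<'E'
from h import *
for a in [((0,25,15),.28),((0,14,12),.28)]:
    P,M=target(*a); print(P.round(0),delta(P,M))
crop("pics/wrist4.png",120,235,260,290,5,"pics/w4a.png")
crop("pics/wrist4.png",390,235,530,290,5,"pics/w4b.png")
E
```

```text
[ 538. -206.  243.] (array([ 0.029 , -0.0003,  0.0604]), array([0.0006, 0.0009, 0.0002]))
[ 539. -217.  240.] (array([ 0.0289, -0.0003,  0.0718]), array([0.0006, 0.0009, 0.0002]))
```

View pics/w4a.png

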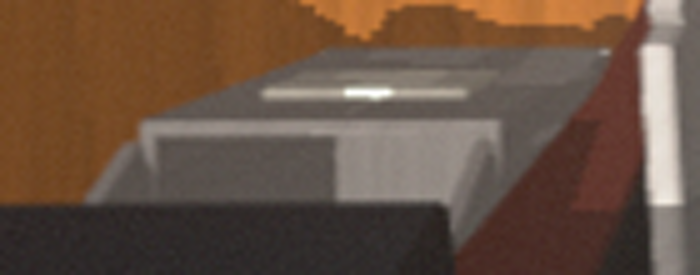

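View pics/w4b.png

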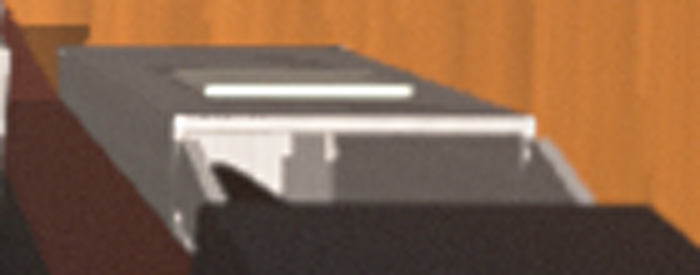

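```bash
python3 - <<'E'
from h import *
w=np.load("w4.npz"); p0,m0=w['p'],w['m']
a=lambda x,y:np.array((120+x/5,235+y/5)); b=lambda x,y:np.array((390+x/5,235+y/5))
obs=[(a(142,122),(-145,90,0)),(a(500,122),(-85,90,0)),(a(330,48),(-145,90,-72)),(a(610,48),(-85,90,-72)),(b(175,117),(85,90,0)),(b(533,117),(145,90,0)),(b(58,48),(85,90,-72)),(b(340,48),(145,90,-72))]
f=lambda q:np.ravel([wproj(binM(q[3])@np.array(m,float)+q[:3],p0,m0)[0]-uv for uv,m in obs])
s=least_squares(f,[*WALL,WYAW]); print(s.x,s.cost,s.fun.round(1))
print(f([*WALL,WYAW]).round(1))
J=s.jac; print(np.sqrt(np.diag(np.linalg.inv(J.T@J)))*0.5)
E
```

```text
[ 5.43197732e+02 -2.69716303e+02  2.07702472e+02  2.98262953e-02] 0.9813542940534247 [-0.4  0.   0.6 -0.4 -0.1  0.3  0.3  0.  -0.6  0.2  0.6  0.3 -0.3 -0.3
 -0.2 -0.3]
[-4.1 -2.  -2.9 -2.4 -2.9 -1.4 -2.3 -1.6 -3.4 -1.6 -2.  -1.5 -2.5 -1.8
 -2.2 -1.7]
[0.20506788 0.18015735 0.37856287 0.00138109]
```

```bash
sed -i 's/^WALL=.*/WALL=np.array([542.5,-269.3,208.0]); WYAW=0.0295/' h.py; python3 - <<'E'
from h import *
status()
for a in [((0,25,15),.28),((0,14,12),.28)]:
    P,M=target(*a); print(P.round(0),delta(P,M))
E
```

```text
t 7.98 tip [-1.6 76.4 60.2] foot [-1.6 85.9 14.5] cor [-1.6 66.8 80.8] lean 0.279 roll 0.0 F [ 0.4 -0.5 -5.7] ee [ 537.  -155.5  287.8] w 60.3
[ 540. -207.  243.] (array([0.0292, 0.0016, 0.0619]), array([0.0001, 0.0009, 0.    ]))
[ 540. -218.  240.] (array([0.0291, 0.0016, 0.0733]), array([0.0001, 0.0009, 0.    ]))
```

```bash
python3 -m crank '[[[0.004,0.0016,0.008],[0,0,0],0.04],[[0.006,0,0.012],[0,0,0],0.04],[[0.006,0,0.012],[0,0,0],0.04],[[0.005,0,0.01],[0,0,0],0.04],[[0.004,0,0.01],[0,0,0],0.04],[[0.003,0,0.007],[0,0,0],0.04],[[0.001,0,0.003],[0,0,0],0.04],[[0,0,0],[0,0,0],0.04]]'; python3 - <<'E'
from h import *
status()
for a in [((0,14,10),.28),((0,13,-3),.28)]:
    P,M=target(*a); print(P.round(0),delta(P,M))
E
```

```text
t: 8.65
ee_pos: [539.8, -208.2, 241.9]
orientation: [1.389, 1.429, -1.046]
ft_force: [0.3, 0.4, -5.6]
width: 60.1
t 8.65 tip [-0.4 23.7 14.2] foot [ -0.5  33.2 -31.4] cor [-0.4 14.1 34.9] lean 0.281 roll 0.001 F [ 0.3  0.4 -5.6] ee [ 539.8 -208.2  241.9] w 60.1
[ 540. -218.  238.] (array([0.0014, 0.0004, 0.0104]), array([-0.0015, -0.0006,  0.0006]))
[ 541. -219.  225.] (array([0.0136, 0.0004, 0.015 ]), array([-0.0015, -0.0006,  0.0006]))
```

```bash
python3 -m crank '[[[0,0,0.0015],[0,0,0],0.04],[[0,0,0.0015],[0,0,0],0.04],[[0,0,0.0015],[0,0,0],0.04],[[0,0,0.0015],[0,0,0],0.04],[[0,0,0.0015],[0,0,0],0.04],[[0,0,0.001],[0,0,0],0.04],[[0,0,0.0005],[0,0,0],0.04],[[0,0,0],[0,0,0],0.04]]'; python3 - <<'E'
from h import *
status()
for a in [((0,13.5,8),.28),((0,13,-3),.28)]:
    P,M=target(*a); print(P.round(0),delta(P,M))
E
```

```text
t: 9.32
ee_pos: [540.3, -216.2, 240.2]
orientation: [1.388, 1.429, -1.045]
ft_force: [0.1, -0.5, -4.6]
width: 60.0
t 9.32 tip [-0.1 15.6 12.5] foot [ -0.1  25.1 -33.1] cor [-0.1  6.1 33.2] lean 0.28 roll -0.0 F [ 0.1 -0.5 -4.6] ee [ 540.3 -216.2  240.2] w 60.0
[ 540. -218.  236.] (array([0.0038, 0.0001, 0.0033]), array([-0.0004, -0.    , -0.    ]))
[ 541. -219.  225.] (array([0.0142, 0.0001, 0.0068]), array([-0.0004, -0.    , -0.    ]))
```

```bash
python3 -m crank '[[[0.0005,0,0.0008],[0,0,0],0.04],[[0.0005,0,0.0008],[0,0,0],0.04],[[0.0005,0,0.0007],[0,0,0],0.04],[[0.0005,0,0.0007],[0,0,0],0.04],[[0.001,0,0.0005],[0,0,0],0.04],[[0.001,0,0.0003],[0,0,0],0.04],[[0.001,0,0.0003],[0,0,0],0.04],[[0,0,0],[0,0,0],0.04]]'; python3 - <<'E'
from h import *
status()
E
```

```text
t: 9.98
ee_pos: [540.3, -218.6, 233.9]
orientation: [1.388, 1.429, -1.045]
ft_force: [-0.2, -0.0, -4.9]
width: 60.1
t 9.98 tip [-0.2 13.2  6.3] foot [ -0.3  22.7 -39.4] cor [-0.2  3.7 27. ] lean 0.28 roll 0.0 F [-0.2 -0.  -4.9] ee [ 540.3 -218.6  233.9] w 60.1
```

```bash
python3 -m crank '[[[0.0005,0,0.00015],[0,0,0],0.04],[[0.0005,0,0.00015],[0,0,0],0.04],[[0.0005,0,0.00015],[0,0,0],0.04],[[0.0005,0,0.00015],[0,0,0],0.04],[[0.0005,0,0.00015],[0,0,0],0.04],[[0.0005,0,0.00015],[0,0,0],0.04],[[0.0005,0,0.00015],[0,0,0],0.04],[[0.0005,0,0.00015],[0,0,0],0.04]]';python3 -m crank '[[[0.0005,0,0.00015],[0,0,0],0.04],[[0.0005,0,0.00015],[0,0,0],0.04],[[0.0005,0,0.00015],[0,0,0],0.04],[[0.0005,0,0.00015],[0,0,0],0.04],[[0.0005,0,0.00015],[0,0,0],0.04],[[0.0005,0,0.00015],[0,0,0],0.04],[[0,0,0],[0,0,0],0.04],[[0,0,0],[0,0,0],0.04]]'; python3 -c "
from h import *
status()"
```

```text
t: 10.65
ee_pos: [540.4, -218.3, 230.2]
orientation: [1.388, 1.429, -1.044]
ft_force: [-0.2, 2.4, -3.4]
width: 59.9
t: 11.32
ee_pos: [540.4, -218.2, 227.0]
orientation: [1.388, 1.43, -1.044]
ft_force: [-0.5, 6.1, -1.1]
width: 59.6
t 11.32 tip [-0.1 13.6 -0.7] foot [ -0.1  23.1 -46.3] cor [-0.1  4.  19.9] lean 0.281 roll 0.0 F [-0.5  6.1 -1.1] ee [ 540.4 -218.2  227. ] w 59.6
```

```bash
python3 - <<'E'
from h import *
status()
for a in [((0,12.3,-1.5),.22),((0,12.,-5),.22)]:
    P,M=target(*a); print(P.round(0),delta(P,M))
E
```

```text
t 11.32 tip [-0.1 13.6 -0.7] foot [ -0.1  23.1 -46.3] cor [-0.1  4.  19.9] lean 0.281 roll 0.0 F [-0.5  6.1 -1.1] ee [ 540.4 -218.2  227. ] w 59.6
[ 540. -218.  224.] (array([0.0029, 0.0001, 0.001 ]), array([-0.0001, -0.0609,  0.0001]))
[ 541. -219.  220.] (array([0.0062, 0.0001, 0.0023]), array([-0.0001, -0.0609,  0.0001]))
```

```bash
python3 -m crank '[[[0.0005,0,0.0002],[0,-0.01,0],0.04],[[0.0005,0,0.0002],[0,-0.01,0],0.04],[[0.0005,0,0.0002],[0,-0.01,0],0.04],[[0.0005,0,0.0002],[0,-0.01,0],0.04],[[0.0005,0,0.0002],[0,-0.01,0],0.04],[[0.0005,0,0.0002],[0,-0.01,0],0.04],[[0.0005,0,0.0002],[0,0,0],0.04],[[0,0,0],[0,0,0],0.04]]'; python3 -c "
from h import *
status()"
```

```text
t: 11.98
ee_pos: [540.4, -218.6, 223.2]
orientation: [1.346, 1.386, -1.077]
ft_force: [-0.2, 6.1, -1.5]
width: 59.6
t 11.98 tip [-0.1 12.1 -2.2] foot [ -0.1  18.9 -48.3] cor [-0.1  3.8 19. ] lean 0.221 roll 0.0 F [-0.2  6.1 -1.5] ee [ 540.4 -218.6  223.2] w 59.6
```

```bash
python3 -m crank '[[[0.0005,0,0.0001],[0,0,0],0.04],[[0.0005,0,0.0001],[0,0,0],0.04],[[0.0005,0,0.0001],[0,0,0],0.04],[[0.0005,0,0.0001],[0,0,0],0.04],[[0.0005,0,0.0001],[0,0,0],0.04],[[0.0005,0,0.0001],[0,0,0],0.04],[[0,0,0],[0,0,0],0.04],[[0,0,0],[0,0,0],0.04]]'; python3 -c "
from h import *
status()"
```

```text
t: 12.65
ee_pos: [540.4, -218.3, 220.1]
orientation: [1.346, 1.387, -1.077]
ft_force: [0.4, 7.5, -1.1]
width: 59.9
t 12.65 tip [-0.1 12.4 -5.3] foot [ -0.1  19.2 -51.4] cor [-0.1  4.  15.9] lean 0.222 roll 0.0 F [ 0.4  7.5 -1.1] ee [ 540.4 -218.3  220.1] w 59.9
```

```bash
python3 -m crank '[[[0.0005,0,0.0002],[0,0,0],0.04],[[0.0005,0,0.0002],[0,0,0],0.04],[[0.0005,0,0.0002],[0,0,0],0.04],[[0.0005,0,0.0002],[0,0,0],0.04],[[0.0005,0,0.0002],[0,0,0],0.04],[[0.0005,0,0.0001],[0,0,0],0.04],[[0,0,0],[0,0,0],0.04],[[0,0,0],[0,0,0],0.04]]'; python3 - <<'E'
from h import *
status()
d=vision.get_image("wrist"); cv2.imwrite("pics/w5.png",d["img"])
d=vision.get_image("side"); cv2.imwrite("pics/s5.png",d["img"])
crop("pics/s5.png",280,70,440,190,5,"pics/s5c.png")
status()
E
```

```text
t: 13.32
ee_pos: [540.6, -219.2, 217.8]
orientation: [1.346, 1.385, -1.077]
ft_force: [-1.3, 5.3, 3.7]
width: 60.1
t 13.32 tip [ 0.1 11.5 -7.6] foot [  0.1  18.2 -53.7] cor [ 0.1  3.1 13.6] lean 0.221 roll -0.001 F [-1.3  5.3  3.7] ee [ 540.6 -219.2  217.8] w 60.1
t 13.42 tip [ 0.1 11.5 -7.6] foot [  0.1  18.2 -53.7] cor [ 0.1  3.1 13.6] lean 0.221 roll -0.001 F [-0.9  7.   3.4] ee [ 540.6 -219.2  217.8] w 60.0
```

View pics/w5.png

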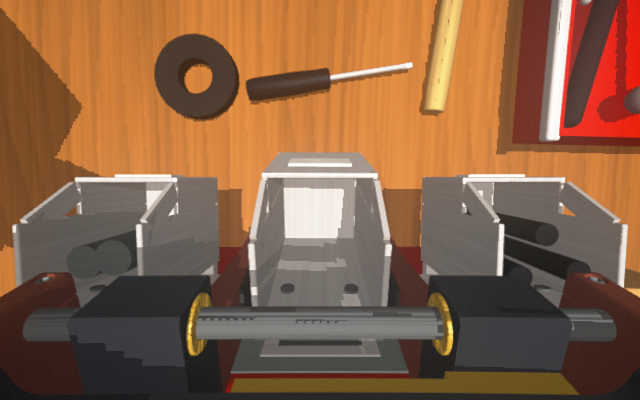

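View pics/s5c.png

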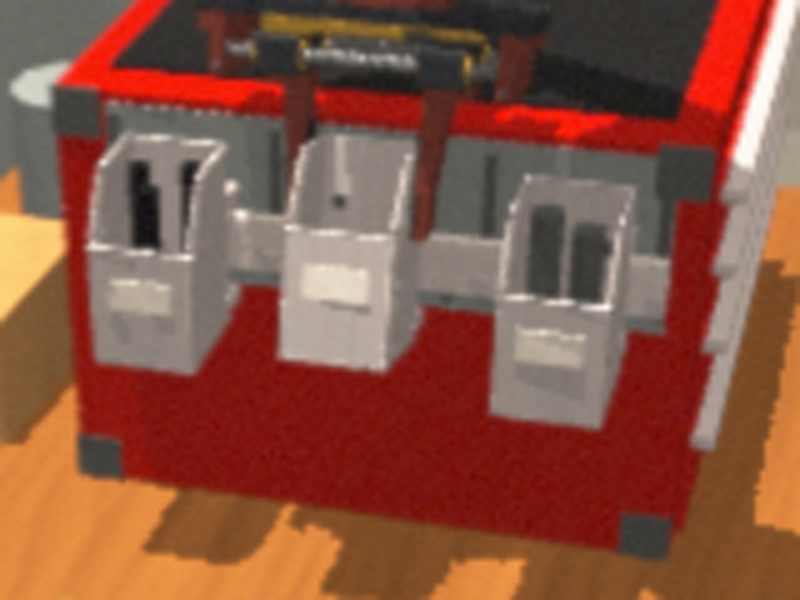

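```bash
python3 - <<'E'
from h import *
for a in [((0,9.5,-9.5),.18)]:
    P,M=target(*a); print(P.round(0),delta(P,M))
E
```

```text
[ 541. -221.  214.] (array([ 0.0031, -0.0001,  0.002 ]), array([-0.    , -0.0405, -0.0005]))
```

```bash
python3 -m crank '[[[0.0005,0,0.0003],[0,-0.007,0],0.04],[[0.0005,0,0.0004],[0,-0.007,0],0.04],[[0.0005,0,0.0004],[0,-0.007,0],0.04],[[0.0005,0,0.0004],[0,-0.007,0],0.04],[[0.0005,0,0.0003],[0,-0.007,0],0.04],[[0.0003,0,0.0002],[0,-0.006,0],0.04],[[0,0,0],[0,0,0],0.04],[[0,0,0],[0,0,0],0.04]]'; python3 -c "
from h import *
status()
for a in [((0,9.,-10),.0),((0,7.5,-12),0)]:
    P,M=target(*a); print(P.round(0),delta(P,M))"
```

```text
t: 14.08
ee_pos: [540.8, -220.3, 214.6]
orientation: [1.317, 1.355, -1.098]
ft_force: [-1.1, 7.2, 3.9]
width: 60.0
t 14.08 tip [ 0.3  9.7 -9.2] foot [  0.3  14.6 -55.5] cor [ 0.3  2.3 12.4] lean 0.18 roll -0.001 F [-1.1  7.2  3.9] ee [ 540.8 -220.3  214.6] w 60.0
[ 541. -219.  206.] (array([ 0.0083, -0.0003,  0.    ]), array([ 0.    , -0.1799, -0.0008]))
[ 541. -220.  204.] (array([ 0.01  , -0.0003,  0.0019]), array([ 0.    , -0.1799, -0.0008]))
```

```bash
python3 -m crank '[[[0.001,0,0.0001],[0,-0.0225,0],0.04],[[0.001,0,0.0001],[0,-0.0225,0],0.04],[[0.001,0,0.0001],[0,-0.0225,0],0.04],[[0.001,0,0],[0,-0.0225,0],0.04],[[0.001,0,0],[0,-0.0225,0],0.04],[[0.001,0,0],[0,-0.0225,0],0.04],[[0.001,0,0],[0,-0.0225,0],0.04],[[0.001,0,0],[0,-0.0225,0],0.04]]'; python3 -c "
from h import *
status()
for a in [((0,7.,-12.5),.0),((0,3.5,-16.5),0)]:
    P,M=target(*a); print(P.round(0),delta(P,M))"
```

```text
t: 14.75
ee_pos: [540.8, -219.9, 206.1]
orientation: [1.187, 1.221, -1.188]
ft_force: [-0.8, 6.2, 0.0]
width: 59.8
t 14.75 tip [  0.2   7.9 -10.4] foot [  0.2   4.3 -56.9] cor [ 0.2  4.4 12.1] lean -0.001 roll -0.001 F [-0.8  6.2  0. ] ee [ 540.8 -219.9  206.1] w 59.8
[ 541. -221.  204.] (array([ 0.0021, -0.0002,  0.0009]), array([-0.0003,  0.0013, -0.0007]))
[ 541. -224.  200.] (array([ 0.0061, -0.0002,  0.0044]), array([-0.0003,  0.0013, -0.0007]))
```

```bash
python3 -m crank '[[[0.0004,0,0.0003],[0,0,0],0.04],[[0.0004,0,0.0003],[0,0,0],0.04],[[0.0004,0,0.0003],[0,0,0],0.04],[[0.0004,0,0.0003],[0,0,0],0.04],[[0.0004,0,0.0003],[0,0,0],0.04],[[0.0004,0,0.0003],[0,0,0],0.04],[[0,0,0],[0,0,0],0.04],[[0,0,0],[0,0,0],0.04]]'; python3 -c "
from h import *
status()"
```

```text
t: 15.42
ee_pos: [541.0, -221.9, 204.0]
orientation: [1.188, 1.222, -1.187]
ft_force: [0.4, 5.1, 1.3]
width: 60.0
t 15.42 tip [  0.4   5.9 -12.5] foot [  0.4   2.4 -59. ] cor [ 0.4  2.4 10. ] lean -0.001 roll -0.001 F [0.4 5.1 1.3] ee [ 541.  -221.9  204. ] w 60.0
```

```bash
python3 -m crank '[[[0.0004,0,0.0003],[0,0,0],0.04],[[0.0004,0,0.0003],[0,0,0],0.04],[[0.0004,0,0.0003],[0,0,0],0.04],[[0.0004,0,0.0003],[0,0,0],0.04],[[0.0004,0,0.0003],[0,0,0],0.04],[[0,0,0],[0,0,0],0.04],[[0,0,0],[0,0,0],0.04],[[0,0,0],[0,0,0],0.04]]'; python3 -c "
from h import *
status()"
```

```text
t: 16.08
ee_pos: [540.8, -223.9, 202.0]
orientation: [1.187, 1.221, -1.188]
ft_force: [-3.3, 3.8, 6.2]
width: 60.2
t 16.08 tip [  0.1   3.9 -14.5] foot [  0.1   0.3 -60.9] cor [0.1 0.4 8.1] lean -0.001 roll -0.001 F [-3.3  3.8  6.2] ee [ 540.8 -223.9  202. ] w 60.2
```

```bash
python3 -m crank '[[[0.0003,0,0.0001],[0,0,0],0.04],[[0.0003,0,0.0001],[0,0,0],0.04],[[0.0003,0,0.0001],[0,0,0],0.04],[[0.0003,0,0],[0,0,0],0.04],[[0,0,0],[0,0,0],0.04],[[0,0,0],[0,0,0],0.04],[[0,0,0],[0,0,0],0.04],[[0,0,0],[0,0,0],0.04]]'; python3 -c "
from h import *
status()"
```

```text
t: 16.75
ee_pos: [540.8, -224.0, 201.8]
orientation: [1.187, 1.221, -1.188]
ft_force: [-6.1, 5.3, 13.1]
width: 59.7
t 16.75 tip [  0.2   3.8 -14.6] foot [  0.2   0.2 -61.1] cor [0.1 0.3 7.9] lean -0.001 roll -0.001 F [-6.1  5.3 13.1] ee [ 540.8 -224.   201.8] w 59.7
```

```bash
python3 - <<'E'
from h import *
d=vision.get_image("wrist"); cv2.imwrite("pics/w6.png",d["img"])
d=vision.get_image("side"); cv2.imwrite("pics/s6.png",d["img"])
d=vision.get_image("top"); cv2.imwrite("pics/t6.png",d["img"])
crop("pics/s6.png",280,70,440,190,5,"pics/s6c.png")
crop("pics/w6.png",220,330,420,400,4,"pics/w6c.png")
crop("pics/t6.png",400,120,520,270,4,"pics/t6c.png")
status(); print(ctrl.get_obs()['moment'])
E
```

```text
t 16.90 tip [  0.2   3.8 -14.6] foot [  0.2   0.2 -61.1] cor [0.1 0.3 7.9] lean -0.001 roll -0.001 F [-5.6  4.3 13.9] ee [ 540.8 -224.   201.8] w 59.7
[ 0.34432427  0.87388875 -0.10079116]
```

View pics/w6.png

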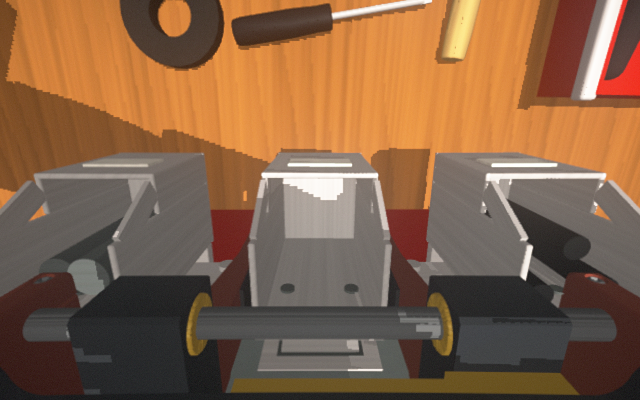

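View pics/s6c.png

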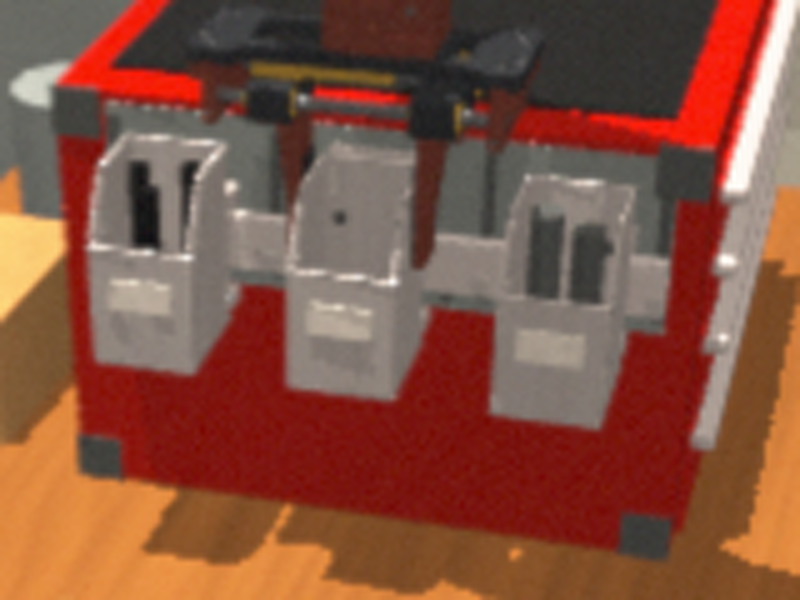

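View pics/t6c.png

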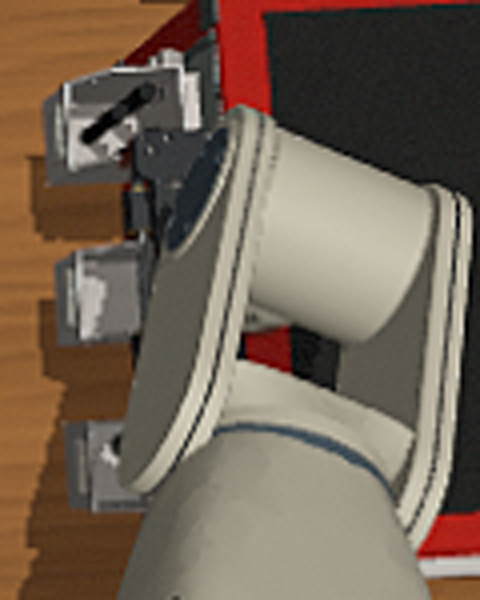

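```bash
python3 - <<'E'
from h import *
im=cv2.imread("pics/w6.png")
a=im[145:190,30:210];b=im[145:190,240:400];c=im[145:190,430:615]
cv2.imwrite("pics/w6d.png",np.vstack([cv2.copyMakeBorder(cv2.resize(q,None,fx=4,fy=4,interpolation=cv2.INTER_CUBIC),0,6,0,760-4*q.shape[1],cv2.BORDER_CONSTANT) for q in (a,b,c)]))
E
```

```text
(no output)
```

View pics/w6d.png

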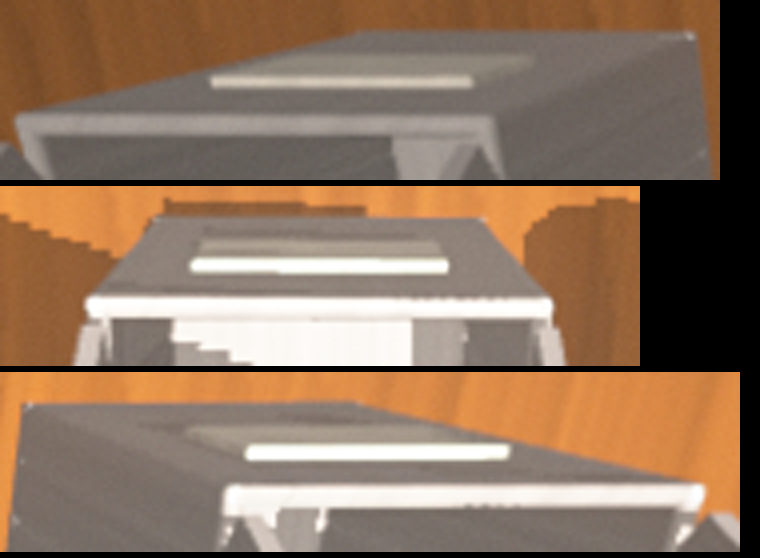

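View pics/w6c.png

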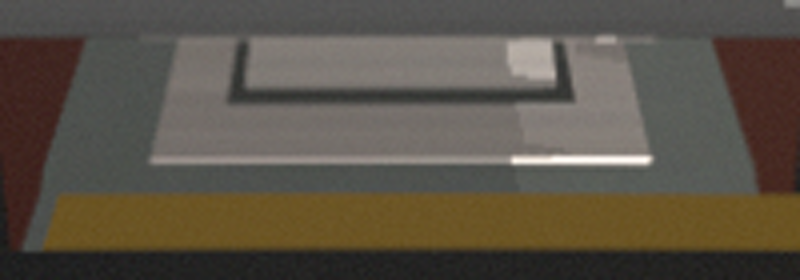

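```bash
python3 - <<'E'
from h import *
pts=lambda x0,L,oy:[(x0+x/4,145+(y-oy)/4) for x,y in L]
G={'L':pts(30,[(17,115),(495,115),(355,32),(692,32)],0),'C':pts(240,[(88,297),(552,297),(152,217),(487,217)],186),'R':pts(430,[(226,485),(703,485),(22,403),(360,403)],372)}
U={k:cv2.undistortPoints(np.array(v)[:,None],WK,WD)[:,0] for k,v in G.items()}
for k,u in U.items(): print(k,(u*307).round(1).tolist(),'w top %.1f bot %.1f'%((u[1,0]-u[0,0])*307,(u[3,0]-u[2,0])*307))
E
```

```text
L [[-280.2, -23.2], [-164.5, -23.5], [-198.7, -44.0], [-115.9, -44.2]] w top 115.7 bot 82.9
C [[-57.2, -24.6], [58.8, -24.6], [-41.2, -44.6], [42.5, -44.6]] w top 115.9 bot 83.7
R [[166.3, -24.0], [281.7, -23.7], [115.9, -44.5], [199.1, -44.2]] w top 115.4 bot 83.1
```

```bash
python3 -m crank '[[[-0.0004,0,0],[0,0,0],0.04],[[-0.0004,0,0],[0,0,0],0.04],[[-0.0004,0,0],[0,0,0],0.04],[[-0.0004,0,0],[0,0,0],0.04],[[0,0,0],[0,0,0],0.04],[[0,0,0],[0,0,0],0.04],[[0,0,0],[0,0,0],0.04],[[0,0,0],[0,0,0],0.04]]'; python3 -c "
from h import *
status()"
```

```text
t: 17.57
ee_pos: [540.7, -224.0, 202.0]
orientation: [1.187, 1.222, -1.188]
ft_force: [-1.1, 3.9, 5.2]
width: 59.7
t 17.57 tip [  0.1   3.8 -14.5] foot [  0.1   0.3 -61. ] cor [0.1 0.3 8. ] lean -0.001 roll -0.0 F [-1.1  3.9  5.2] ee [ 540.7 -224.   202. ] w 59.7
```

```bash
python3 -m crank '[[[0,0,0],[0,0,0],0.06],[[0,0,0],[0,0,0],0.065],[[0,0,0],[0,0,0],0.07],[[0,0,0],[0,0,0],0.08],[[0,0,0],[0,0,0],0.0878],[[0,0,0],[0,0,0],0.0878],[[0,0,0],[0,0,0],0.0878],[[0,0,0],[0,0,0],0.0878]]'; python3 -m crank '[[[-0.003,0,0],[0,0,0],0.0878],[[-0.01,0,0],[0,0,0],0.0878],[[-0.015,0,0],[0,0,0],0.0878],[[-0.02,0,0],[0,0,0],0.0878],[[-0.02,0,0],[0,0,0],0.0878],[[-0.02,0,0],[0,0,0],0.0878],[[-0.02,0,0],[0,0,0],0.0878],[[-0.01,0,0],[0,0,0],0.0878]]'; python3 - <<'E'
from h import *
status()
d=vision.get_image("wrist"); cv2.imwrite("pics/w7.png",d["img"])
d=vision.get_image("side"); cv2.imwrite("pics/s7.png",d["img"])
crop("pics/s7.png",280,70,440,190,5,"pics/s7c.png")
E
```

```text
t: 18.23
ee_pos: [540.6, -224.1, 201.8]
orientation: [1.187, 1.222, -1.188]
ft_force: [0.2, 0.2, -0.3]
width: 87.8
t: 18.9
ee_pos: [541.6, -224.4, 323.5]
orientation: [1.187, 1.218, -1.186]
ft_force: [0.1, -0.1, 1.1]
width: 87.9
t 18.90 tip [  0.9   3.4 107.1] foot [ 1.1 -0.2 60.6] cor [  0.8  -0.  129.6] lean -0.003 roll -0.004 F [ 0.1 -0.1  1.1] ee [ 541.6 -224.4  323.5] w 87.9
```

View pics/w7.png

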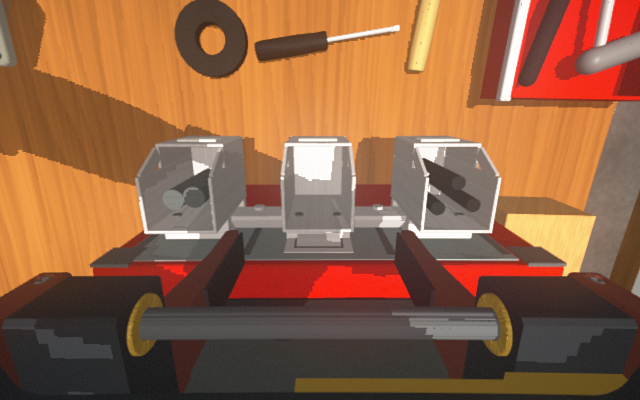

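View pics/s7c.png

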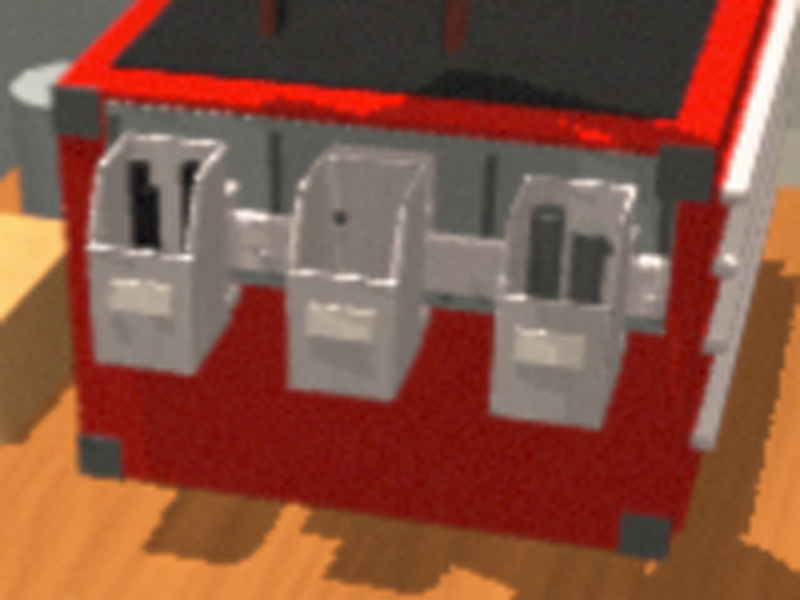

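```bash
python3 - <<'E'
from h import *
crop("pics/w7.png",265,195,375,265,7,"pics/w7c.png")
crop("pics/w7.png",130,125,510,265,2,"pics/w7d.png")
E
```

```text
(no output)
```

View pics/w7c.png

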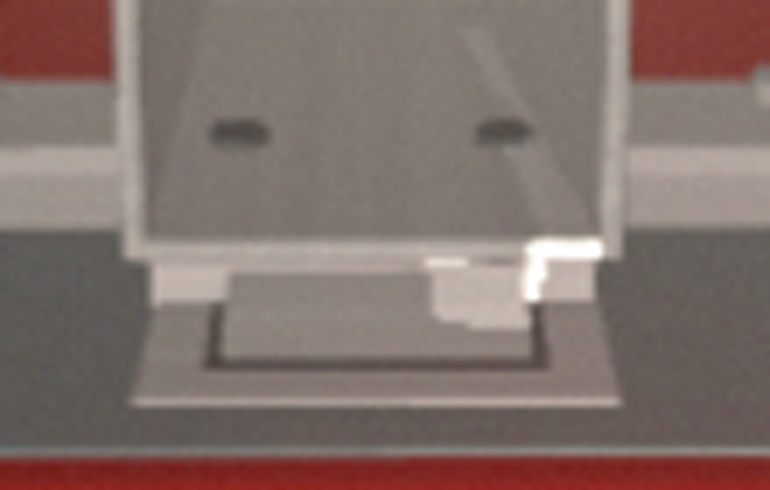

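View pics/w7d.png

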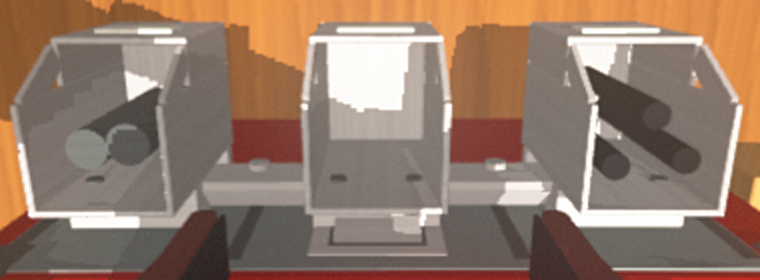

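```bash
python3 -c "
from workcell import workorder
print(workorder.close_job())"
```

```text
the job is handed in; nothing more can be done
None
```

The bin with the bevelled strip is hanging home on the cleat rail, midway between the two fixed bins. The job is handed in at about 19 s on the clock; no verdict was reported.

**How it went:**
- I gripped the bin from above and leaned its top in about 16°.
- I lowered the strip behind the cleat until it touched the tongue and then the bevel. I eased the lean to 10–13° there, with the tip about 10 mm and the foot about 15 mm off the wall by my estimate.
- I brought it upright and pressed it down. The highest push I read at the wrist was about 20 N.
- I then took off the load, let go and drew the hand up 120 mm clear.

**Last checks:**
- **Position:** before release, the bin sat level and centred with the fixed bins to within about 1 mm in the wrist view. After release, the side and wrist views looked the same.
- **Tongue:** after release, the tongue covers the middle of the strip's top, with the strip visible at both ends. I judged this from the picture and did not tug on the bin.
- **Cleat height:** the pressed position came out about 2 mm higher than my camera estimate of the cleat, which is within the calibration error.
- **Sideways force:** about 6 N appeared while pressing and was gone after release.
- **Bench items:** I saw no contact with the other things, but I did not measure them again at the end.

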